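Close the terrine press with its wing nut

ROBOT

A 7-joint arm with a two-finger parallel gripper is mounted at the origin on a cart in front of the work surface, level with it; the furniture and walls round the work are solid. World frame = base frame: x ahead of the robot, y to its left, z up, the work surface at z = 0. Lengths are in m, angles in rad, forces in N, time in s.
With the tool pointing down it reaches from about 0.425 to 0.875 m from the base axis. Payload 8.4 kg.
Tool frame: the origin (TCP) lies on the centre line of the jaws, within the pads' length; the fingertips stand 11 mm ahead of it and the grasp point (between the pads) lies 8 mm behind it; x points along the fingers, z is the direction in which the jaws open and shut, and the axes are right-handed (so a half turn about x gives the same grasp; the last joint's range is limited). The gripper opens to 85 mm and grips with 20 to 120 N. Pads are 22 mm wide; open, the fingers measure 114 mm over their backs; the gripper's body (76 mm by 85 mm) begins 54 mm behind the grasp point. The pads swing forward as they close: fully open they stand 13 mm farther back than shut.
Start: joints at [-1.367, 0.333, 0.04, 1.465, -0.013, 1.343, -0.059], TCP at [0.194, 0.62, 0.242] pointing down, gripper open.
Joint ranges: [-2.58, 2.58], [-0.38, 2.09], [-1.3, 1.39], [0.25, 2.4], [-1.5, 4.64], [0.08, 2.09], [-2.65, 2.65]. Speed limits (rad/s): [2.22, 2.22, 2.79, 2.79, 3.14, 3.14, 3.14].

INTERFACE

Orientations are given as a unit quaternion [w, x, y, z].
In Python, from station import status, imaging, env gives the robot as it stands.
- The arm moves only by the shell command python3 -m inch 'ROWS' [FORCE]. ROWS is JSON, a list that holds one entry, the list of rows, each a list of 7 numbers: the turn, a rotation vector about the world's x, y, z in degrees, then the shift along the world's x, y, z in mm, then the opening, from -1 (shut) to 1 (fully open), so that 0 is half open. A call has 1 to 20 rows; each row is the pose to reach, as a shift and turn from the pose measured when the call began; what a row does not reach only later rows make up. A row lasts 1/8 s, in which the tool goes at most 62.5 mm and 10.7 degrees, less where a joint would pass 70% of its speed; a pose out of reach is approached as far as the arm can. A call with a gripper value outside its range is refused whole. The fingers move at their own pace and stop on an object; FORCE is the grip in N (left out, the last holds). Time passes only in rows, so rows that repeat a pose let the fingers close. It gives the time, the measured TCP pose, the force and the opening at its end, in the units of the state.
- status.sense(): the state, without advancing time (a new reading comes with each control period).
- imaging.grab_frame(name): name is "scene" or "top" or "wrist"; returns a dict with "image" (480x640x3 uint8, blue, green, red), "fov_y" (degrees; the focal length in pixels is half the picture's height over the tangent of half this angle, whatever the lens; pixels are square), "cx", "cy" (the principal point, pixels), "dist" ([k1, k2, p1, p2, k3] as OpenCV has them; the pictures are not rectified), "xyz" and "rotation" of the camera in the world. Camera axes: x right, y down, z forward; pixel columns grow to the right and rows downward; lengths in m; the calibration is good to about 2 mm. A picture is of the moment at which its call begins. There is no depth.
- env.hand_in(): hands the job in, once; it reports no verdict.
The state is a dict: "time_s": time; "qpos": joint angles; "qvel": joint speeds; "joint_efforts": joint torques, N m; "position": TCP position; "orientation": TCP orientation; "force": force on the tool from outside, world axes, zero at the start; "wrist_torque": the same for the moment, N m; "gripper_width": opening from 0.0 (shut) to 1.0 (fully open).
Only numpy, scipy, OpenCV 4.12 (cv2) and the standard library are available. Lean on these libraries where they do the work, as an engineer would, in place of code of your own. Each camera call takes 0.05 s, during which the arm holds its last target.

TASK

Close the terrine press: push the steel strap round over the lid with a fingertip, all the way until its slot stands round the threaded stud, then turn the loose wing nut clockwise with repeated fingertip strokes against its wings until it is fully down and tight on the strap. Only push with the fingers: pinch neither the strap nor the nut, do not lift, tip or shove the press, leave the lemon, teaspoon and other things where they are, and draw back clear at the end.

Things in the scene. Friction and masses are not known exactly. Their poses are not given: they have to be found in the camera images.
- press: Loose wooden lidded box, 200 (own x) x 96 (own y) mm, 2 kg, at any yaw; lid's top 72 mm above the worktop. Origin: centre of its underside, z up. On the lid's middle line (own y = 0): strap pivot at own x = -70 mm, threaded stud with the wing nut at own x = +50 mm.
- end_plate (a point): Middle of the inner face of the carrying plate at the press's own +x end, 104 mm above the worktop (the plate's top). The plate spans the full width, 10 mm thick; this face is 42 mm from the stud's axis, so a finger cannot well circle the nut on that side.
- pivot (a point): Strap's pivot axis, on the lid's top, 72 mm above the worktop. A low dome nut, 20 mm across, covers it up to 91 mm above the worktop.
- stud (a point): Point on the upright stud's axis, 77 mm above the worktop (upper face of the strap), where the seated nut's underside rests. Axes as the press. The stud is 12 mm thick; its top is 120 mm above the worktop.
- strap (a joint): Angle of the steel strap on its upright pivot, rad. 0: closed (hard stop), along the press's own +x, slot round the stud. Grows anticlockwise from above to 1.2, free end out over the press's own +y side; starts 0.5 to 1.0. Stays where left; 1 to 2 N at the lug moves it. Strap 5 mm thick, up to 29 mm wide, on the lid (72 to 77 mm above the worktop), reaching 137 mm from the pivot.
- lug (a point): Centre of the strap's upright lug, 45 mm from the pivot, 88 mm above the worktop: a plate 22 mm along the strap, 6 mm thick, top 100 mm above the worktop. x axis along the strap away from the pivot; y axis to the side on which a finger pushes to close it.
- wing_nut (a joint): Turn of the wing nut about the stud, rad. 0: fully down (hard stop). Positive: unscrewed, anticlockwise from above, rising 8 mm a turn; starts 4.0 to 6.5. Clockwise from above lowers it. Stays where left; about 0.03 Nm turns it (1 to 2 N at a wing). At 0 the wings lie along the press's own y and turn with the joint.
- wing_tip (a point): Outer end of one wing, mid height, 36 mm from the stud's axis; y axis outwards along the wing. The other wing is opposite. Wings: upright plates 7 mm thick, 9 to 36 mm from the axis; hub 25 mm across, 18 mm high. Seated, the wings span 88 to 107 mm above the worktop and this point is at 98 mm; at the start all up to 8.5 mm higher.
- lemon: Yellow lemon, 78x55x56 mm, lying beside the press on its own -y side. Origin under its centre.
- teaspoon: Steel teaspoon, 130x26x11 mm, lying along the press on its own +y side, about 85 mm from the press's middle line, partly under the open strap. Origin under its centre.
- mug: Striped mug, 86x120x90 mm, behind the press. Origin under its centre.
- garlic: Garlic bulb, 60x57x58 mm, behind the press. Origin under its centre.
- rice_bowl: White bowl, 115x115x52 mm, behind the press at the right. Origin under its centre.

How it is judged:
By the outcome, as a careful person would: the job done as asked, in the order asked, and still so for the second after the job is handed in, with the robot touching nothing.
It also fails if it takes over 61 s, if anything falls off the work surface, if the arm or the gripper's body presses on something with over 40 N, if the wrist force passes 120 N, or if a joint passes its speed limit or range.

## Working session

There is one attempt and no reset: what is moved stays moved. The work goes in short steps, Python scripts to look and compute and a shell command to move; the robot and the scene stay as the last step left them, time stands still between calls to the robot, and variables do not carry over. Pictures are saved under pics/ and viewed, and the job is handed in when it is done.

```bash
ls; mkdir -p pics; cat > h.py <<'E'
import numpy as np, cv2, sys
from station import status, imaging, env
def grab(name,fn=None):
    f=imaging.grab_frame(name)
    if fn: cv2.imwrite('pics/'+fn,f['image'])
    return f
def K(f):
    fl=240/np.tan(np.radians(f['fov_y'])/2)
    return np.array([[fl,0,f['cx']],[0,fl,f['cy']],[0,0,1.]])
def rot(f):
    R=np.array(f['rotation'],float)
    if R.shape==(3,3): return R
    from scipy.spatial.transform import Rotation
    return Rotation.from_quat(np.r_[R[1:],R[0]]).as_matrix()
def ray(f,uv):
    p=cv2.undistortPoints(np.array(uv,float).reshape(-1,1,2),K(f),np.array(f['dist'],float)).reshape(-1,2)
    d=np.c_[p,np.ones(len(p))]@rot(f).T
    return np.array(f['xyz'],float),d
def onz(f,uv,z):
    o,d=ray(f,uv); return o+d*((z-o[2])/d[:,2])[:,None]
def proj(f,P):
    R=rot(f); rv=cv2.Rodrigues(R.T)[0]; t=-R.T@np.array(f['xyz'],float)
    return cv2.projectPoints(np.array(P,float).reshape(-1,1,3),rv,t,K(f),np.array(f['dist'],float))[0].reshape(-1,2)
E
python3 - <<'E'
from h import *
s=status.sense(); print({k:np.round(v,3) for k,v in s.items()})
for n in ['scene','top','wrist']:
    f=grab(n,n+'0.png'); print(n,f['fov_y'],f['cx'],f['cy'],f['dist'],f['xyz'],np.round(f['rotation'],3))
E
```

```text
pics
{'time_s': np.float64(0.0), 'qpos': array([-1.367,  0.334,  0.04 ,  1.466, -0.013,  1.343, -0.058]), 'qvel': array([ 0.001, -0.001, -0.   , -0.   ,  0.002,  0.   , -0.   ]), 'joint_efforts': array([ 0.0000e+00, -6.5853e+01,  1.3660e+00, -4.0559e+01,  1.7000e-02,
        1.2000e-02, -0.0000e+00]), 'position': array([0.194, 0.62 , 0.241]), 'orientation': array([ 0.569, -0.419,  0.57 ,  0.419]), 'force': array([-0.536,  0.47 , -0.295]), 'wrist_torque': array([ 0.027, -0.004,  0.036]), 'gripper_width': np.float64(0.997)}
scene 43.51339084443719 318.51002992871446 237.01010647794254 [-0.10556233  0.          0.          0.          0.        ] [0.1666515  0.23815175 0.72912006] [ 0.155 -0.42   0.832 -0.329]
top 45.17849379862055 316.7694882663628 245.1953367910742 [0.00556355 0.         0.         0.         0.        ] [ 0.58688399 -0.10950159  0.95146528] [ 0.007 -0.706  0.708 -0.014]
wrist 68.60532474229078 320.9485289871058 243.46803308570514 [0.00285228 0.         0.         0.         0.        ] [0.12320087 0.6432699  0.37254876] [0.12  0.797 0.586 0.087]
```

View pics/scene0.png

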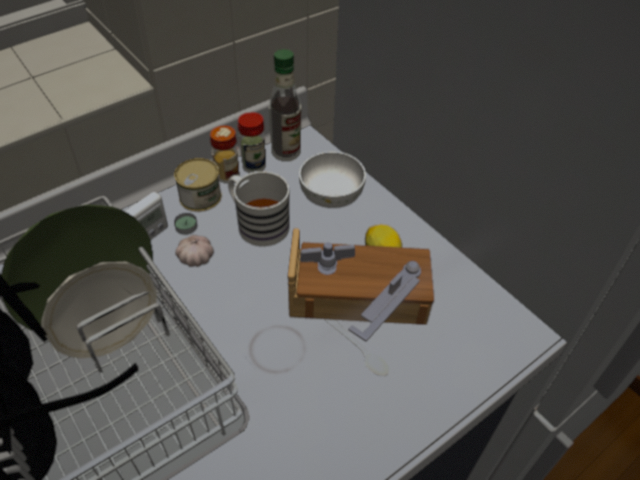

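View pics/top0.png

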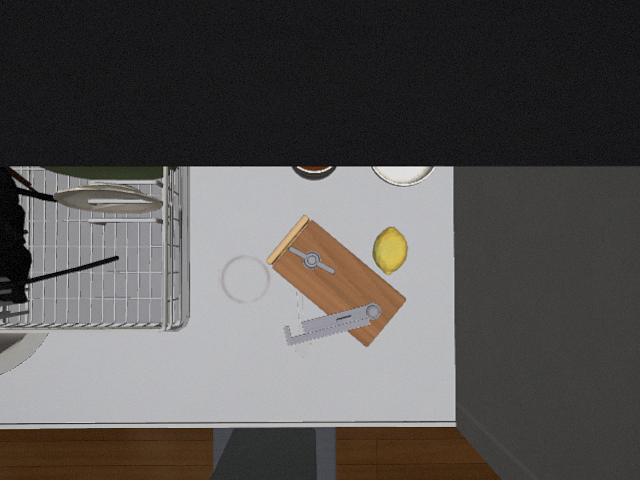

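The top view shows the press with its pivot at about (373,312), stud and nut at (312,261), lug at (344,318), and end plate up-left at (288,240). I'll zoom in for exact pixels.

```bash
python3 - <<'E'
from h import *
im=cv2.imread('pics/top0.png'); c=im[205:360,240:440]; cv2.imwrite('pics/topc.png',cv2.resize(c,None,fx=4,fy=3.8,interpolation=cv2.INTER_CUBIC)[:600])
f=grab('top')
piv=onz(f,[[373,312]],.091)[0]; st=onz(f,[[312,261]],.115)[0]
print(piv,st,np.linalg.norm((piv-st)[:2]))
print(onz(f,[[344,318]],.100), onz(f,[[293,249],[331,271]],.105),onz(f,[[287,336]],.077))
print(onz(f,[[310,220],[405,298],[368,345]],.072), onz(f,[[307,216],[268,262]],.104))
E
```

```text
[ 0.51190174 -0.20131533  0.091     ] [ 0.58792405 -0.11060636  0.115     ] 0.11835332064297283
[[ 0.50399245 -0.15759005  0.1       ]] [[ 0.60558701 -0.08277326  0.105     ]
 [ 0.57322635 -0.13845778  0.105     ]] [[ 0.47492703 -0.07275638  0.077     ]]
[[ 0.65056549 -0.10771044  0.072     ]
 [ 0.53138318 -0.25222772  0.072     ]
 [ 0.46030358 -0.19550264  0.072     ]] [[ 0.6541496  -0.10337003  0.104     ]
 [ 0.5865907  -0.04606114  0.104     ]]
```

View pics/topc.png

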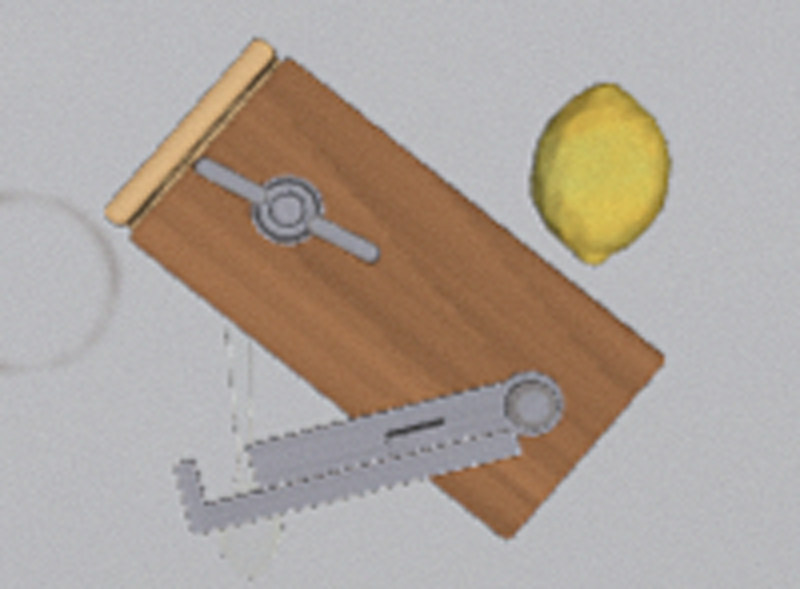

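View pics/wrist0.png

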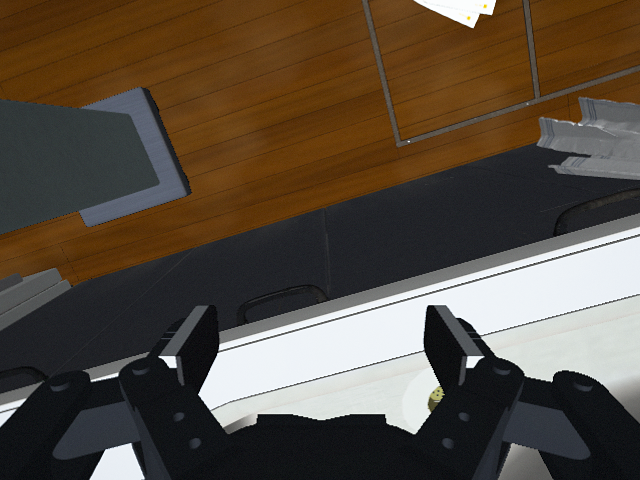

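```bash
python3 - <<'E'
from h import *
# triangulate nut/pivot/lug with scene crop
f=grab('scene'); im=f['image']; cv2.imwrite('pics/scenec.png',cv2.resize(im[215:355,270:450],None,fx=4.3,fy=4.3,interpolation=cv2.INTER_CUBIC))
# heights of rack objects: project grid
t=grab('top')
# refine dome & stud using predicted geometry
yaw=np.arctan2(-.1106+.2013,.5879-.5119); print(np.degrees(yaw))
c,s=np.cos(yaw),np.sin(yaw)
piv=np.array([.5119,-.2013]); 
def W(x,y,z): return [piv[0]+c*(x+.07)-s*y, piv[1]+s*(x+.07)+c*y, z]
P=[W(-.1,-.048,.072),W(-.1,.048,.072),W(.092,.048,.104),W(.092,-.048,.104),W(.05,0,.12),W(-.07,0,.091)]
print(np.round(proj(t,P)),np.round(proj(f,P)))
print(t['fov_y'])
E
```

```text
50.039441784372855
[[407. 299.]
 [367. 348.]
 [268. 267.]
 [310. 217.]
 [311. 260.]
 [373. 312.]] [[430. 247.]
 [435. 300.]
 [295. 278.]
 [300. 225.]
 [328. 244.]
 [413. 263.]]
45.17849379862055
```

View pics/scenec.png

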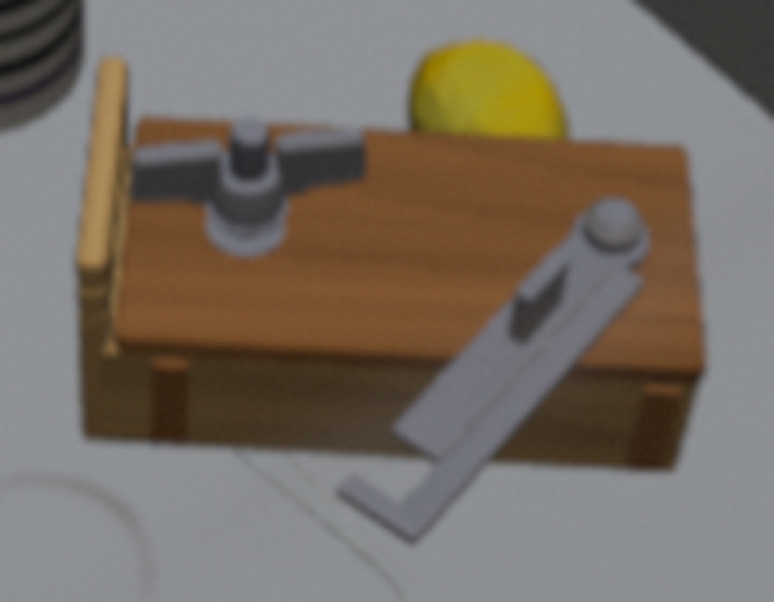

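The projected model (pivot 512,-201, yaw 50°, stud 588,-110 mm) matches both views within about 2 px. The strap is at about 50° open. The wings give joint ≈ 280° (4.9 rad). Next I fly round at a height, with the gripper shut.

```bash
python3 -m inch '[[[0,0,0,56,-120,58,-1],[0,0,0,56,-120,58,-1],[0,0,-10,56,-120,58,-1],[0,0,-20,186,-320,58,-1],[0,0,-30,186,-320,58,-1],[0,0,-40,186,-320,58,-1],[0,0,-50,186,-320,58,-1],[0,0,-60,246,-570,48,-1],[0,0,-62,246,-570,48,-1],[0,0,-62,246,-570,48,-1],[0,0,-62,246,-570,48,-1],[0,0,-62,246,-570,48,-1],[0,0,-62,283,-782,-22,-1],[0,0,-62,283,-782,-22,-1],[0,0,-62,283,-782,-22,-1],[0,0,-62,283,-782,-22,-1],[0,0,-62,283,-782,-22,-1]]]'
cat >> h.py <<'E'
def st():
    s=status.sense(); w,x,y,z=s['orientation']
    zx,zy=2*(x*z+w*y),2*(y*z-w*x)
    print('t',round(s['time_s'],2),'p',np.round(1e3*np.array(s['position']),1),'yawz',round(np.degrees(np.arctan2(zy,zx)),1),'F',np.round(s['force'],1),'q',np.round(s['qpos'],2),'g',round(s['gripper_width'],3))
E
python3 -c "
from h import *
st(); grab('wrist','w1.png'); grab('scene','s1.png')"
```

```text
time_s: 2.42
position: [0.4763, -0.1638, 0.2193]
orientation: [0.703, -0.065, 0.705, 0.064]
force: [-0.3, 0.9, 0.7]
gripper_width: 0.001
t 2.42 p [ 476.3 -163.8  219.3] yawz 10.4 F [-0.3  0.9  0.7] q [-0.67  0.03  0.94  1.88 -0.03  1.24  0.47] g 0.001
```

View images.

View pics/w1.png

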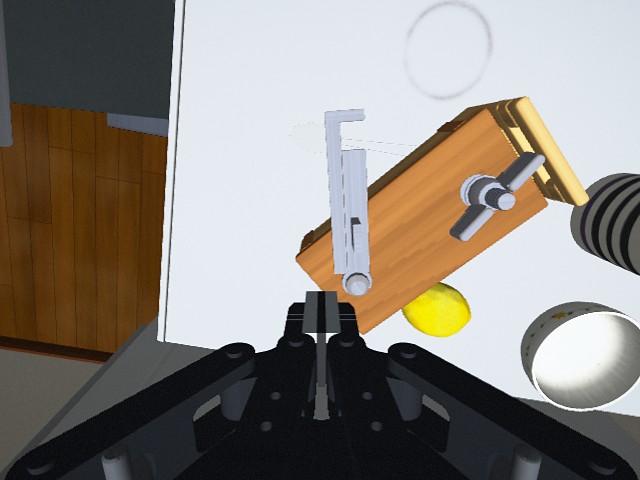

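View pics/s1.png

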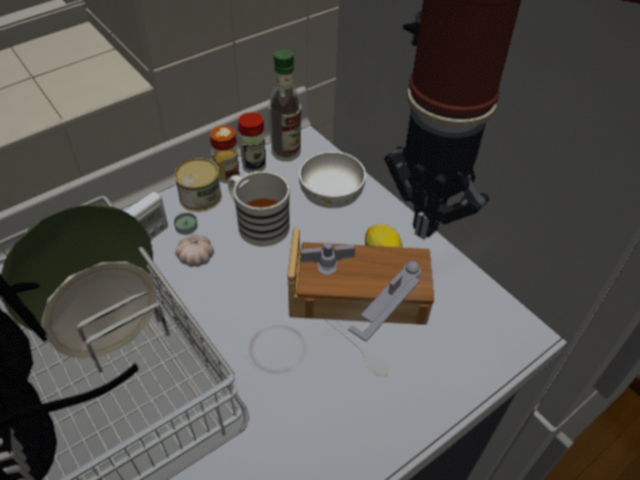

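Wrist view: the shut fingertip is at (322,292), in free space on the near side of the lug at (355,240). Now descend beside the lug.

```bash
python3 -m inch '[[[0,0,0,0,2,-60,-1],[0,0,0,0,2,-110,-1],[0,0,0,0,2,-122,-1],[0,0,0,0,2,-122,-1]]]'
python3 -c "
from h import *
st(); grab('wrist','w2.png'); f=grab('scene'); cv2.imwrite('pics/s2.png',cv2.resize(f['image'][180:360,270:470],None,fx=3.3,fy=3.3))"
```

```text
time_s: 3.02
position: [0.4773, -0.1581, 0.0985]
orientation: [0.703, -0.066, 0.705, 0.066]
force: [0.2, 0.1, 0.8]
gripper_width: 0.0
t 3.02 p [ 477.3 -158.1   98.5] yawz 10.7 F [0.2 0.1 0.8] q [-0.59  0.23  0.93  2.02 -0.22  0.99  0.63] g 0.0
```

View pics/w2.png

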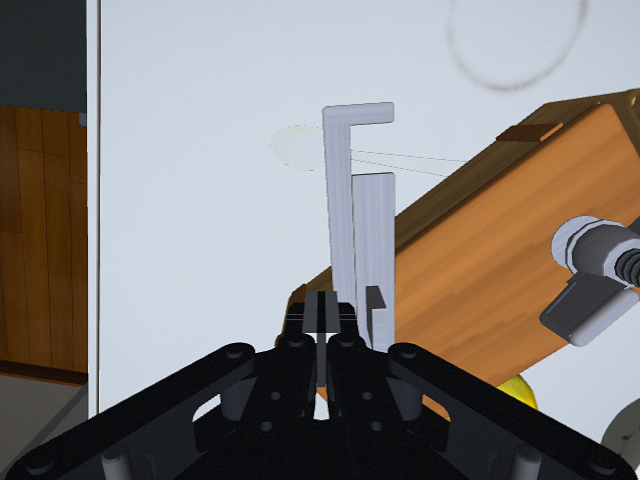

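View pics/s2.png

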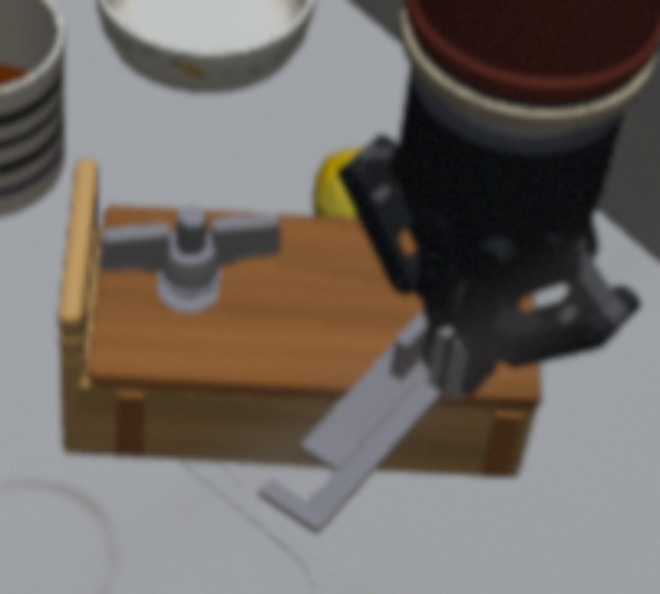

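```bash
cat >> h.py <<'E'
PIV=np.array([511.9,-201.3]); STUD=np.array([588.4,-109.9])
def u(a): a=np.radians(a); return np.array([np.cos(a),np.sin(a)])
def arc(c,r,lat,phis,yawof):
    # finger centre: c + r*u(phi)+lat*u(phi+90); tool yaw = yawof(phi)
    s=status.sense(); w,x,y,z=s['orientation']; y0=np.degrees(np.arctan2(2*(y*z-w*x),2*(x*z+w*y)))
    p0=1e3*np.array(s['position'])[:2]
    for p in phis:
        q=c+r*u(p)+lat*u(p+90)-p0; print(p,'turn',round((yawof(p)-y0+180)%360-180),'d',np.round(q).astype(int))
E
python3 -c "
from h import *
st(); arc(PIV,45,16,np.arange(100,49,-5),lambda p:p-90)"
```

```text
t 3.12 p [ 478.3 -158.7   99.7] yawz 10.7 F [0.3 0.1 0.9] q [-0.59  0.23  0.93  2.02 -0.22  0.99  0.63] g -0.004
100 turn -1 d [10 -1]
95 turn -6 d [14  1]
90 turn -11 d [18  2]
85 turn -16 d [22  4]
80 turn -21 d [26  5]
75 turn -26 d [30  5]
70 turn -31 d [34  5]
65 turn -36 d [38  5]
60 turn -41 d [42  4]
55 turn -46 d [46  3]
50 turn -51 d [50  2]
```

```bash
python3 -m inch '[[[0,0,0,5,-1,-2,-1],[0,0,-1,10,-1,-2,-1],[0,0,-6,14,1,-2,-1],[0,0,-11,18,2,-2,-1],[0,0,-16,22,4,-2,-1],[0,0,-21,26,5,-2,-1],[0,0,-26,30,5,-2,-1],[0,0,-31,34,5,-2,-1],[0,0,-36,38,5,-2,-1],[0,0,-41,42,4,-2,-1],[0,0,-41,42,4,-2,-1]]]'
python3 -c "
from h import *
st(); grab('wrist','w3.png'); f=grab('top'); cv2.imwrite('pics/t3.png',cv2.resize(f['image'][200:380,230:440],None,fx=3.3,fy=3.3));arc(PIV,45,16,np.arange(60,47,-3),lambda p:p-90)"
```

```text
time_s: 4.5
position: [0.521, -0.1547, 0.098]
orientation: [0.683, 0.184, 0.682, -0.185]
force: [0.3, 0.4, 0.8]
gripper_width: -0.002
t 4.5 p [ 521.  -154.7   98. ] yawz -30.3 F [0.3 0.4 0.8] q [-0.65  0.39  1.04  1.93 -0.39  1.04  0.03] g -0.002
60 turn 0 d [0 1]
57 turn -3 d [2 0]
54 turn -6 d [ 5 -1]
51 turn -9 d [ 7 -1]
48 turn -12 d [ 9 -2]
```

View pics/w3.png

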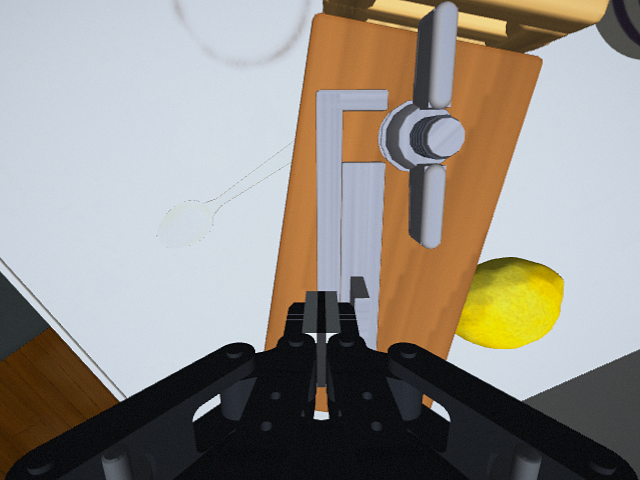

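View pics/t3.png

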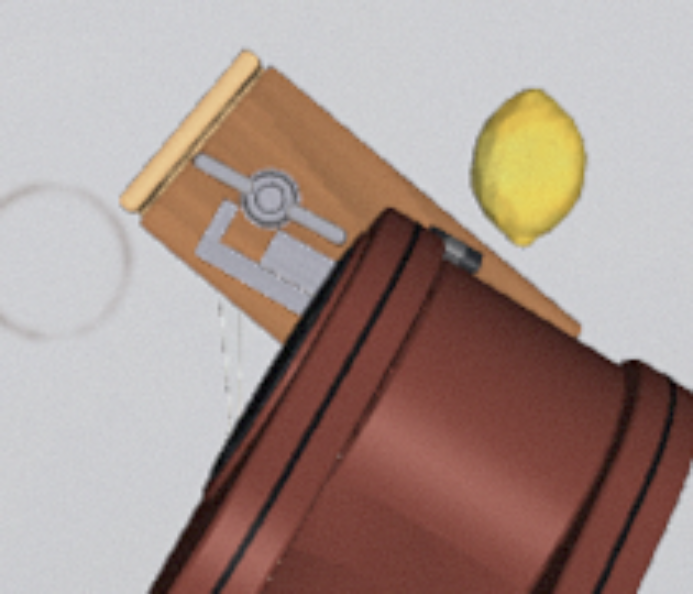

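The strap is following and is now at about 10° open; the wrist view shows the slot mouth at (385,100), next to the stud at (435,135). Continue gently to the stop.

```bash
python3 -m inch '[[[0,0,-3,2,0,0,-1],[0,0,-6,5,-1,0,-1],[0,0,-9,7,-1,0,-1],[0,0,-10,8,-2,0,-1],[0,0,-10,8,-2,0,-1]]]'
python3 -c "
from h import *
st();  f=grab('top'); cv2.imwrite('pics/t4.png',cv2.resize(f['image'][200:380,230:440],None,fx=3.3,fy=3.3)); grab('wrist','w4.png')"
```

```text
time_s: 5.22
position: [0.5287, -0.1568, 0.098]
orientation: [0.665, 0.242, 0.664, -0.243]
force: [-0.5, 0.5, -1.1]
gripper_width: 0.002
t 5.22 p [ 528.7 -156.8   98. ] yawz -40.1 F [-0.5  0.5 -1.1] q [-0.66  0.43  1.07  1.91 -0.43  1.05 -0.11] g 0.002
```

View pics/w4.png

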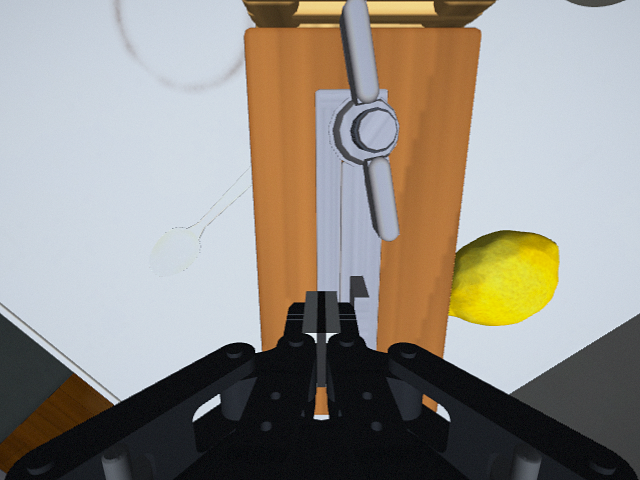

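View pics/t4.png

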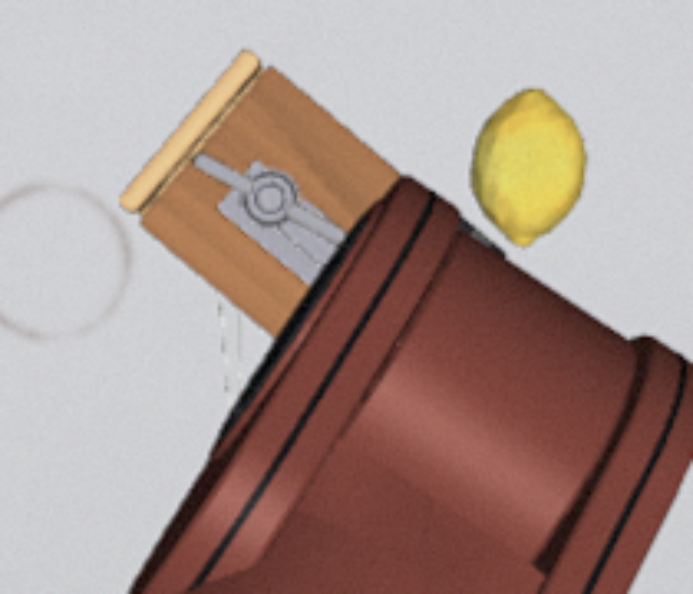

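```bash
python3 -m inch '[[[0,0,0,0.8,-0.6,0,-1],[0,0,0,0.8,-0.6,0,-1]]]'; python3 -m inch '[[[0,0,0,1,-0.8,0,-1],[0,0,0,1.2,-1,0,-1]]]'
```

```text
time_s: 5.58
position: [0.529, -0.1571, 0.0979]
orientation: [0.664, 0.242, 0.664, -0.243]
force: [-3.4, 3.0, 2.5]
gripper_width: -0.001
time_s: 5.82
position: [0.5294, -0.1573, 0.0978]
orientation: [0.664, 0.243, 0.665, -0.242]
force: [-7.4, 5.0, 7.4]
gripper_width: -0.0
```

The strap has met its stop: 9 N with no further travel. Back off, lift, and go to the start of nut stroke 1.

```bash
python3 -m inch '[[[0,0,0,-5,4,0,-1],[0,0,0,-6,5,10,-1],[0,0,0,-6,5,65,-1],[0,0,5,-6,5,65,-1],[0,0,10,30,10,65,-1],[0,0,10,70,11,65,-1],[0,0,10,70,11,65,-1],[0,0,10,70,11,65,-1]]]'
python3 -c "
from h import *
st(); grab('wrist','w5.png'); f=grab('top'); cv2.imwrite('pics/t5.png',cv2.resize(f['image'][200:380,230:440],None,fx=3.3,fy=3.3))"
```

```text
time_s: 6.82
position: [0.599, -0.1472, 0.1631]
orientation: [0.682, 0.184, 0.683, -0.184]
force: [0.0, -0.8, 1.6]
gripper_width: 0.002
t 6.83 p [ 599.  -147.2  163.1] yawz -30.1 F [ 0.  -0.8  1.6] q [-0.6   0.48  1.02  1.69 -0.43  1.22 -0.01] g 0.002
```

View pics/w5.png

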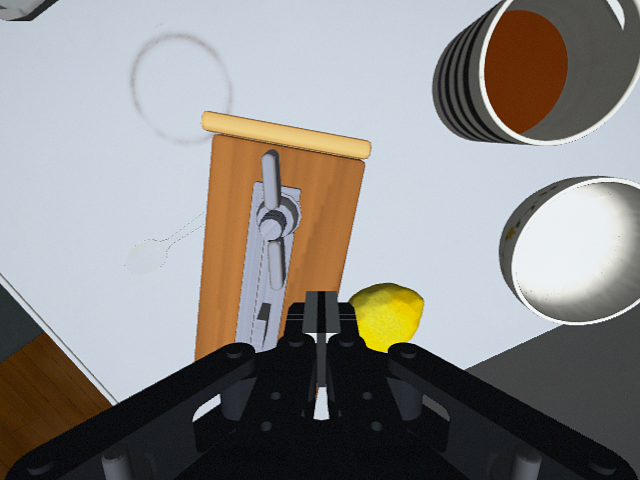

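View pics/t5.png

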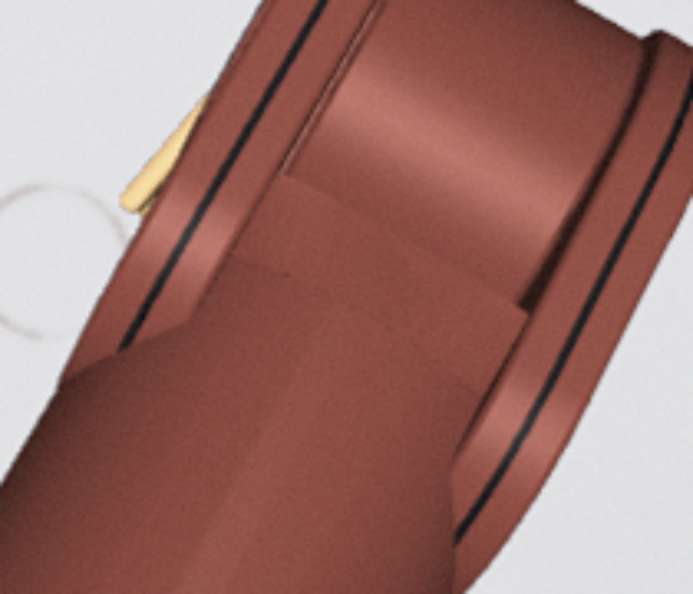

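```bash
python3 -c "
from h import *
f=grab('wrist'); 
print(onz(f,[[270,230]],.12)*1e3, onz(f,[[268,155],[278,286]],.113)*1e3)
cv2.imwrite('pics/w5c.png',cv2.resize(f['image'][130:350,190:390],None,fx=2.7,fy=2.7))
arc(STUD,26,28,[240],lambda p:p-270);arc(STUD,26,16,np.arange(240,109,-10),lambda p:p-270)"
```

```text
[[ 591.20429889 -108.35765     120.        ]] [[ 609.40928595  -76.21185218  113.        ]
 [ 575.75482408 -139.01915246  113.        ]]
240 turn 0 d [1 0]
240 turn 0 d [-9  6]
230 turn -10 d [-15   7]
220 turn -20 d [-20   8]
210 turn -30 d [-25  10]
200 turn -40 d [-29  13]
190 turn -50 d [-33  17]
180 turn -60 d [-36  21]
170 turn -70 d [-39  26]
160 turn -80 d [-40  31]
150 turn -90 d [-41  36]
140 turn -100 d [-41  41]
130 turn -110 d [-39  46]
120 turn -120 d [-37  51]
110 turn -130 d [-34  56]
```

View pics/w5c.png

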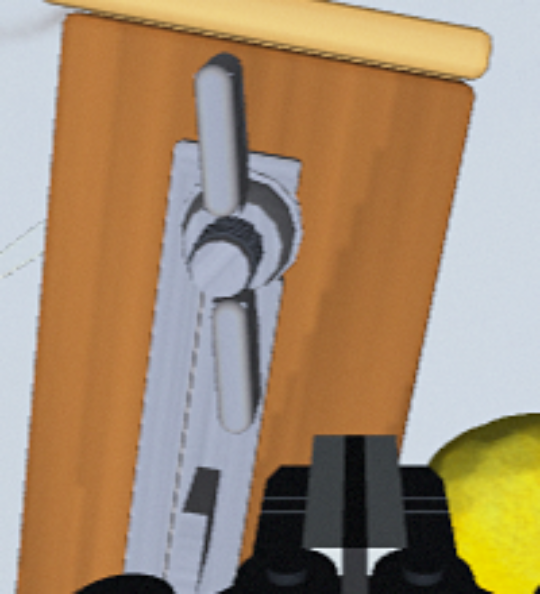

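```bash
python3 -m inch '[[[0,0,0,2,1,-40,-1],[0,0,0,2,1,-65,-1],[0,0,0,2,1,-65,-1],[0,0,0,-3,4,-65,-1],[0,0,0,-8,7,-65,-1],[0,0,-5,-11,7,-65,-1],[0,0,-10,-14,8,-65,-1],[0,0,-15,-17,8,-65,-1],[0,0,-20,-19,9,-65,-1],[0,0,-25,-22,10,-65,-1],[0,0,-30,-24,11,-65,-1],[0,0,-35,-26,12,-65,-1],[0,0,-40,-28,14,-65,-1]]]'
python3 -c "
from h import *
st(); f=grab('wrist','w6.png'); STUD[:]=[589.8,-109.2]
arc(STUD,26,16,np.arange(205,109,-5),lambda p:p-270)"
```

```text
time_s: 8.6
position: [0.5707, -0.1329, 0.0991]
orientation: [0.578, 0.408, 0.578, -0.406]
force: [-0.3, -1.3, -0.5]
gripper_width: -0.0
t 8.6 p [ 570.7 -132.9   99.1] yawz -70.3 F [-0.3 -1.3 -0.5] q [-0.72  0.58  1.16  1.83 -0.59  1.13 -0.58] g -0.0
205 turn 6 d [ 2 -2]
200 turn 1 d [ 0 -1]
195 turn -4 d [-2  1]
190 turn -9 d [-4  3]
185 turn -14 d [-5  5]
180 turn -19 d [-7  7]
175 turn -24 d [-8 10]
170 turn -29 d [-9 12]
165 turn -34 d [-10  15]
160 turn -39 d [-11  17]
155 turn -44 d [-11  20]
150 turn -49 d [-11  22]
145 turn -54 d [-11  25]
140 turn -59 d [-11  28]
135 turn -64 d [-10  30]
130 turn -69 d [-10  33]
125 turn -74 d [-9 35]
120 turn -79 d [-8 38]
115 turn -84 d [-6 40]
110 turn -89 d [-5 42]
```

View pics/w6.png

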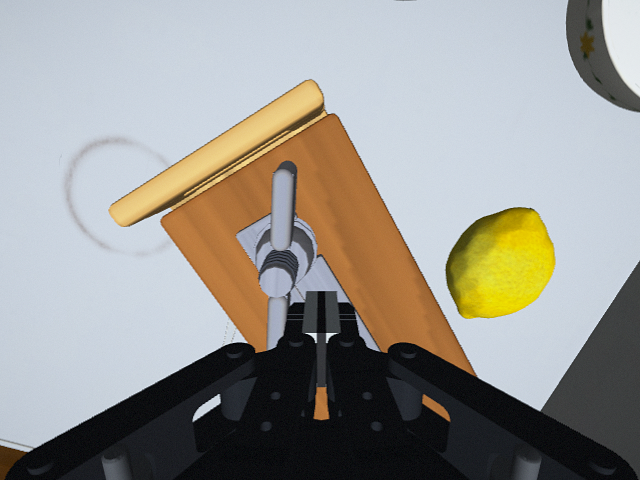

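Stroke 1 is working: the wing is turning flush against the finger (wing at (285,210)–(278,340), parallel to the fingers). Continue, watching joint 3.

```bash
python3 -m inch '[[[0,0,-4,-2,1,0,-1],[0,0,-9,-4,3,0,-1],[0,0,-14,-5,5,0,-1],[0,0,-19,-7,7,0,-1],[0,0,-24,-8,10,0,-1],[0,0,-29,-9,12,0,-1],[0,0,-34,-10,15,0,-1],[0,0,-39,-11,17,0,-1]]]'
python3 -c "
from h import *
st();STUD[:]=[589.8,-109.2]
arc(STUD,26,16,np.arange(155,99,-5),lambda p:p-270)"
```

```text
time_s: 9.65
position: [0.5595, -0.1154, 0.0995]
orientation: [0.408, 0.579, 0.407, -0.577]
force: [0.3, -1.5, -0.4]
gripper_width: -0.004
t 9.65 p [ 559.5 -115.4   99.5] yawz -109.6 F [ 0.3 -1.5 -0.4] q [-0.84  0.67  1.31  1.87 -0.71  1.18 -1.19] g -0.004
155 turn -5 d [0 3]
150 turn -10 d [0 5]
145 turn -15 d [0 8]
140 turn -20 d [ 0 11]
135 turn -25 d [ 1 13]
130 turn -30 d [ 1 16]
125 turn -35 d [ 2 18]
120 turn -40 d [ 3 21]
115 turn -45 d [ 5 23]
110 turn -50 d [ 6 25]
105 turn -55 d [ 8 27]
100 turn -60 d [10 29]
```

Joint 3 is nearing its range (1.31 of 1.39), so I back off, lift and flip the tool half a turn; the shut tip is symmetric.

```bash
python3 -m inch '[[[0,0,0,-4,-11,0,-1],[0,0,10,-4,-11,40,-1],[0,0,20,-4,-11,50,-1],[0,0,30,-4,-11,50,-1],[0,0,40,-4,-11,50,-1],[0,0,50,-4,-11,50,-1],[0,0,60,-4,-11,50,-1],[0,0,70,-4,-11,50,-1],[0,0,80,-4,-11,50,-1],[0,0,90,-4,-11,50,-1],[0,0,100,-4,-11,50,-1],[0,0,110,-4,-11,50,-1],[0,0,120,-4,-11,50,-1],[0,0,130,-4,-11,50,-1],[0,0,140,-4,-11,50,-1],[0,0,150,-4,-11,50,-1],[0,0,160,-4,-11,50,-1],[0,0,170,-4,-11,50,-1],[0,0,170,-4,-11,50,-1]]]'
python3 -c "
from h import *
st();f=grab('wrist','w7.png'); f=grab('scene'); cv2.imwrite('pics/s7.png',cv2.resize(f['image'][180:360,270:470],None,fx=3.3,fy=3.3))"
```

```text
time_s: 12.02
position: [0.5553, -0.1274, 0.1501]
orientation: [0.611, -0.356, 0.612, 0.356]
force: [0.1, -0.2, -0.5]
gripper_width: 0.0
t 12.03 p [ 555.3 -127.4  150.1] yawz 60.4 F [ 0.1 -0.2 -0.5] q [-0.47  0.29  0.73  1.81 -0.21  1.13  1.38] g 0.0
```

View pics/w7.png

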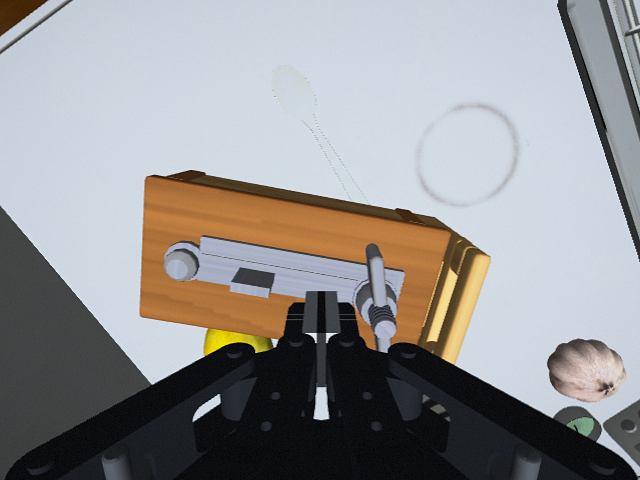

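View pics/s7.png

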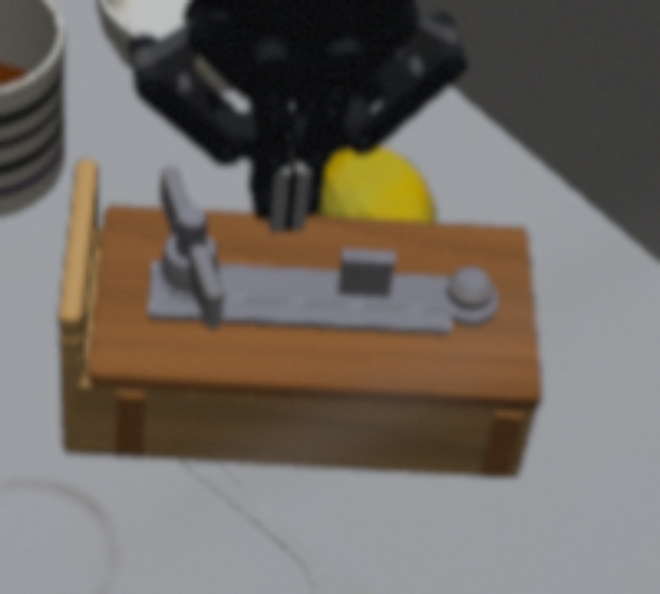

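```bash
python3 -c "
from h import *
f=grab('wrist','w7b.png')
a=onz(f,[[384,325]],.12)*1e3; b=onz(f,[[373,248],[379,283]],.110)*1e3; print(a,b); d=b[0]-b[1]; print(np.degrees(np.arctan2(d[1],d[0])), np.linalg.norm(b[0]-a[0]))
STUD[:]=[589.8,-109.2]
print('start');arc(STUD,26,28,[160],lambda p:p-90)
arc(STUD,26,16,np.arange(165,99,-5),lambda p:p-90)"
```

```text
[[ 588.20811832 -107.39033376  120.        ]] [[551.94718416 -93.43424364 110.        ]
 [570.69906923 -99.58142482 110.        ]]
161.8499919727505 40.12016696745594
start
160 turn 10 d [0 0]
165 turn 15 d [5 9]
160 turn 10 d [ 5 11]
155 turn 5 d [ 4 14]
150 turn 0 d [ 4 17]
145 turn -5 d [ 4 19]
140 turn -10 d [ 4 22]
135 turn -15 d [ 5 25]
130 turn -20 d [ 5 27]
125 turn -25 d [ 6 30]
120 turn -30 d [ 8 32]
115 turn -35 d [ 9 34]
110 turn -40 d [10 37]
105 turn -45 d [12 39]
100 turn -50 d [14 40]
```

```bash
python3 -m inch '[[[0,0,5,0,0,-40,-1],[0,0,10,0,0,-52,-1],[0,0,10,0,0,-52,-1],[0,0,10,3,6,-52,-1],[0,0,10,5,11,-52,-1],[0,0,5,4,14,-52,-1],[0,0,0,4,17,-52,-1],[0,0,-5,4,19,-52,-1],[0,0,-10,4,22,-52,-1],[0,0,-15,5,25,-52,-1],[0,0,-20,5,27,-52,-1],[0,0,-25,6,30,-52,-1],[0,0,-30,8,32,-52,-1],[0,0,-35,9,34,-52,-1],[0,0,-40,10,37,-52,-1],[0,0,-45,12,39,-52,-1],[0,0,-50,14,40,-52,-1]]]'
python3 -c "
from h import *
st();f=grab('wrist','w8.png')"
```

```text
time_s: 14.3
position: [0.5694, -0.0859, 0.098]
orientation: [0.704, -0.061, 0.705, 0.063]
force: [-1.4, 1.1, 0.9]
gripper_width: -0.003
t 14.3 p [569.4 -85.9  98. ] yawz 10.0 F [-1.4  1.1  0.9] q [-0.63  0.41  0.87  1.85 -0.36  1.05  0.56] g -0.003
```

View pics/w8.png

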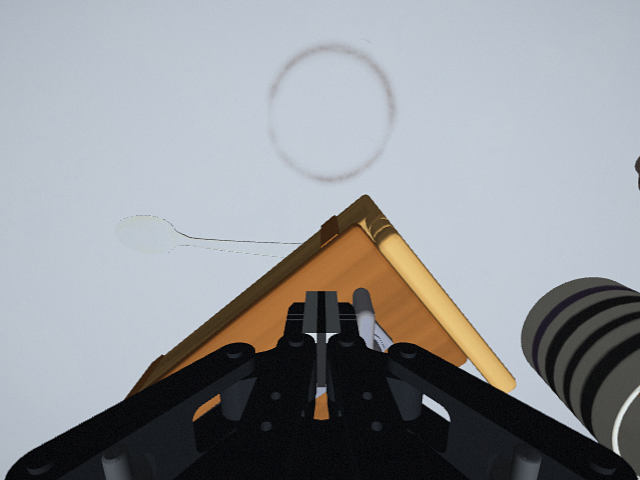

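```bash
python3 -m inch '[[[0,0,0,-10,-2,0,-1],[0,0,0,-10,-2,45,-1],[0,0,0,-10,-2,52,-1],[0,0,0,20,-30,52,-1],[0,0,0,52,-44,52,-1],[0,0,0,52,-44,52,-1],[0,0,0,52,-44,52,-1]]]'
python3 -c "
from h import *
st();f=grab('wrist','w9.png')
STUD[:]=[589.5,-108.8]
print('start');arc(STUD,26,28,[280],lambda p:p-270)
arc(STUD,26,16,np.arange(280,194,-5),lambda p:p-270)"
```

```text
time_s: 15.22
position: [0.6208, -0.1298, 0.1496]
orientation: [0.703, -0.06, 0.706, 0.061]
force: [0.3, 0.8, 0.2]
gripper_width: -0.002
t 15.22 p [ 620.8 -129.8  149.6] yawz 9.8 F [0.3 0.8 0.2] q [-0.52  0.49  0.88  1.65 -0.4   1.2   0.62] g -0.002
start
280 turn 0 d [1 0]
280 turn 0 d [-11  -2]
275 turn -5 d [-13  -4]
270 turn -10 d [-15  -5]
265 turn -15 d [-18  -7]
260 turn -20 d [-20  -8]
255 turn -25 d [-23  -9]
250 turn -30 d [-25  -9]
245 turn -35 d [-28 -10]
240 turn -40 d [-30 -10]
235 turn -45 d [-33 -10]
230 turn -50 d [-36 -10]
225 turn -55 d [-38  -9]
220 turn -60 d [-41  -8]
215 turn -65 d [-43  -7]
210 turn -70 d [-46  -6]
205 turn -75 d [-48  -5]
200 turn -80 d [-50  -3]
195 turn -85 d [-52  -2]
```

View pics/w9.png

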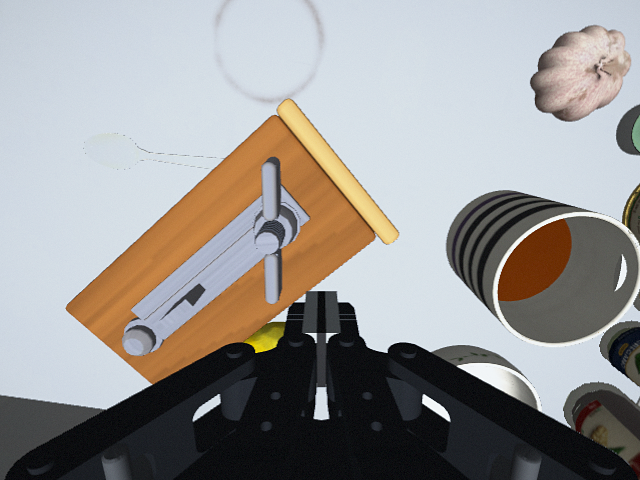

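```bash
python3 -m inch '[[[0,0,0,1,0,-40,-1],[0,0,0,1,0,-52,-1],[0,0,0,1,0,-52,-1],[0,0,0,-5,-1,-52,-1],[0,0,0,-11,-2,-52,-1],[0,0,-5,-13,-4,-52,-1],[0,0,-10,-15,-5,-52,-1],[0,0,-15,-18,-7,-52,-1],[0,0,-20,-20,-8,-52,-1],[0,0,-25,-23,-9,-52,-1],[0,0,-30,-25,-9,-52,-1],[0,0,-35,-28,-10,-52,-1],[0,0,-40,-30,-10,-52,-1],[0,0,-45,-33,-10,-52,-1],[0,0,-50,-36,-10,-52,-1],[0,0,-55,-38,-9,-52,-1],[0,0,-60,-41,-8,-52,-1],[0,0,-65,-43,-7,-52,-1],[0,0,-70,-46,-6,-52,-1],[0,0,-75,-48,-5,-52,-1]]]'
python3 -c "
from h import *
st()"
```

```text
time_s: 17.77
position: [0.5728, -0.1348, 0.0985]
orientation: [0.595, 0.383, 0.595, -0.38]
force: [0.8, -1.3, -1.5]
gripper_width: 0.001
t 17.77 p [ 572.8 -134.8   98.5] yawz -65.3 F [ 0.8 -1.3 -1.5] q [-0.73  0.61  1.19  1.82 -0.63  1.14 -0.46] g 0.001
```

```bash
python3 -m inch '[[[0,0,-5,-2,2,0,-1],[0,0,-10,-4,4,0,-1],[0,0,-15,-6,6,0,-1],[0,0,-20,-8,8,0,-1],[0,0,-25,-9,10,0,-1],[0,0,-25,-9,10,0,-1]]]'
python3 -m inch '[[[0,0,0,0,-12,0,-1],[0,0,10,0,-12,40,-1],[0,0,20,0,-12,50,-1],[0,0,30,0,-12,50,-1],[0,0,40,0,-12,50,-1],[0,0,50,0,-12,50,-1],[0,0,60,0,-12,50,-1],[0,0,70,0,-12,50,-1],[0,0,80,0,-12,50,-1],[0,0,90,0,-12,50,-1],[0,0,100,0,-12,50,-1],[0,0,110,0,-12,50,-1],[0,0,120,0,-12,50,-1],[0,0,130,0,-12,50,-1],[0,0,140,0,-12,50,-1],[0,0,150,0,-12,50,-1],[0,0,160,0,-12,50,-1],[0,0,170,0,-12,50,-1],[0,0,170,0,-12,50,-1]]]'
python3 -c "
from h import *
st();f=grab('wrist','w10.png')
STUD[:]=[589.5,-108.8]
print('start');arc(STUD,26,28,[180],lambda p:p-90)
arc(STUD,26,16,np.arange(180,134,-5),lambda p:p-90)"
```

```text
time_s: 18.52
position: [0.5636, -0.125, 0.0989]
orientation: [0.499, 0.503, 0.498, -0.5]
force: [-0.9, -0.6, -0.3]
gripper_width: 0.004
time_s: 20.9
position: [0.5635, -0.1381, 0.1494]
orientation: [0.542, -0.452, 0.544, 0.453]
force: [-0.2, -0.3, -0.8]
gripper_width: -0.0
t 20.9 p [ 563.5 -138.1  149.4] yawz 79.6 F [-0.2 -0.3 -0.8] q [-0.42  0.31  0.7   1.78 -0.22  1.13  1.74] g -0.0
start
180 turn 11 d [0 1]
180 turn 11 d [ 0 13]
175 turn 6 d [-1 15]
170 turn 1 d [-2 18]
165 turn -4 d [-3 20]
160 turn -9 d [-4 23]
155 turn -14 d [-4 26]
150 turn -19 d [-5 28]
145 turn -24 d [-5 31]
140 turn -29 d [-4 34]
135 turn -34 d [-4 36]
```

View pics/w10.png

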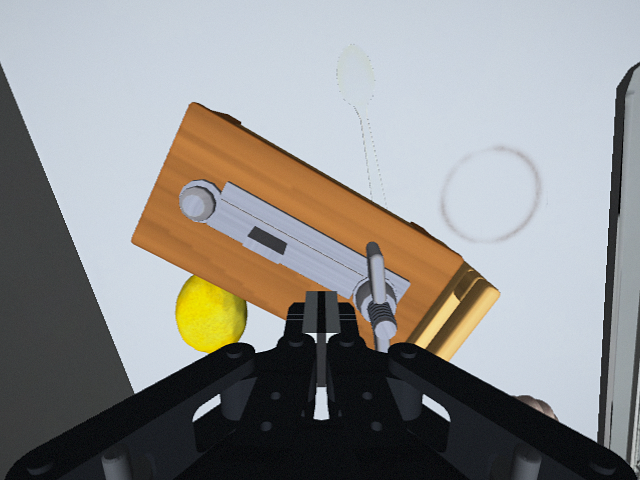

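The wings are now about 40° short of seated, and the strap is still closed. Final stroke: most of the way first, then small steps on force.

```bash
python3 -m inch '[[[0,0,5,0,0,-40,-1],[0,0,10,0,0,-51,-1],[0,0,10,0,0,-51,-1],[0,0,10,0,7,-51,-1],[0,0,10,0,13,-51,-1],[0,0,6,-1,15,-51,-1],[0,0,1,-2,18,-51,-1],[0,0,-4,-3,20,-51,-1],[0,0,-9,-4,23,-51,-1],[0,0,-14,-4,26,-51,-1],[0,0,-19,-5,28,-51,-1],[0,0,-22,-5,29,-51,-1],[0,0,-22,-5,29,-51,-1]]]'
python3 -c "
from h import *
st();f=grab('wrist','w11.png')"
```

```text
time_s: 22.58
position: [0.5588, -0.1085, 0.0987]
orientation: [0.619, -0.339, 0.621, 0.341]
force: [-0.8, 0.5, 0.5]
gripper_width: -0.004
t 22.57 p [ 558.8 -108.5   98.7] yawz 57.4 F [-0.8  0.5  0.5] q [-0.51  0.36  0.75  1.86 -0.29  1.04  1.36] g -0.004
```

View pics/w11.png

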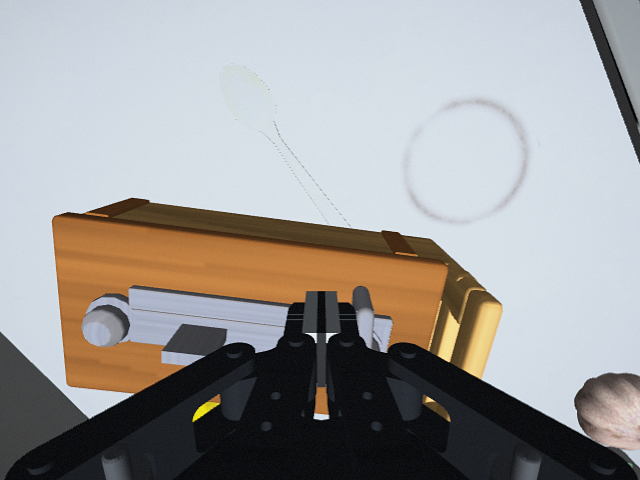

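```bash
python3 -m inch '[[[0,0,-3,0,1.5,0,-1],[0,0,-5,0,3,0,-1],[0,0,-7,0.3,4,0,-1],[0,0,-7,0.3,4,0,-1]]]'; python3 -m inch '[[[0,0,-1,0.3,0.6,0,-1],[0,0,-1,0.3,0.6,0,-1]]]'; python3 -m inch '[[[0,0,-1,0.5,0.6,0,-1],[0,0,-1,0.5,0.6,0,-1]]]'
```

```text
time_s: 23.12
position: [0.559, -0.1046, 0.0987]
orientation: [0.639, -0.301, 0.64, 0.302]
force: [-2.4, -1.7, 1.9]
gripper_width: -0.001
time_s: 23.38
position: [0.5589, -0.1043, 0.0987]
orientation: [0.641, -0.295, 0.643, 0.297]
force: [-3.9, -2.3, 2.1]
gripper_width: -0.002
time_s: 23.62
position: [0.5588, -0.1041, 0.0986]
orientation: [0.643, -0.289, 0.646, 0.291]
force: [-5.3, -1.5, 3.5]
gripper_width: 0.007
```

```bash
python3 -c "
from h import *
st();f=grab('wrist','w12.png'); f=grab('scene'); cv2.imwrite('pics/s12.png',cv2.resize(f['image'][180:360,270:470],None,fx=3.3,fy=3.3))"
```

```text
t 23.62 p [ 558.8 -104.1   98.6] yawz 48.4 F [-5.3 -1.5  3.5] q [-0.54  0.37  0.79  1.86 -0.3   1.04  1.21] g 0.007
```

View pics/w12.png

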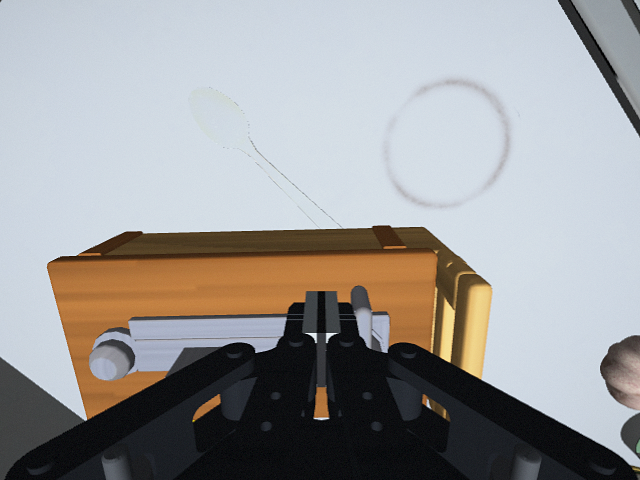

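View pics/s12.png

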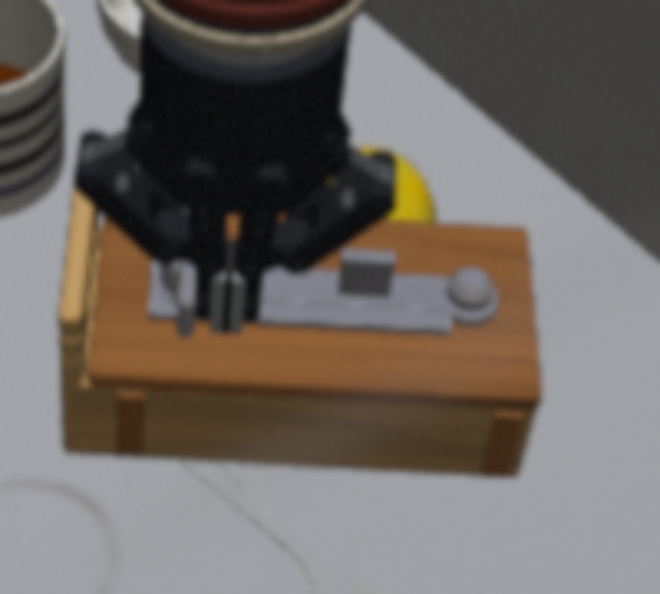

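Geometry and force (about 6 N, no more travel) say it is seated. Back off and look.

```bash
python3 -m inch '[[[0,0,0,-8,-9,0,-1],[0,0,0,-10,-12,40,-1],[0,0,0,-40,-50,90,-1],[0,0,0,-60,-70,110,-1],[0,0,0,-60,-70,110,-1],[0,0,0,-60,-70,110,-1]]]'; python3 -c "
from h import *
st();f=grab('wrist','w13.png'); cv2.imwrite('pics/w13c.png',cv2.resize(f['image'][100:320,280:520],None,fx=2.7,fy=2.7)); f=grab('scene'); cv2.imwrite('pics/s13.png',cv2.resize(f['image'][180:360,270:470],None,fx=3.3,fy=3.3))"
```

```text
time_s: 24.48
position: [0.4991, -0.1733, 0.2083]
orientation: [0.644, -0.289, 0.646, 0.291]
force: [1.2, 0.4, -0.5]
gripper_width: 0.006
t 24.48 p [ 499.1 -173.3  208.3] yawz 48.5 F [ 1.2  0.4 -0.5] q [-0.56  0.13  0.89  1.84 -0.11  1.23  1.21] g 0.006
```

View pics/w13.png

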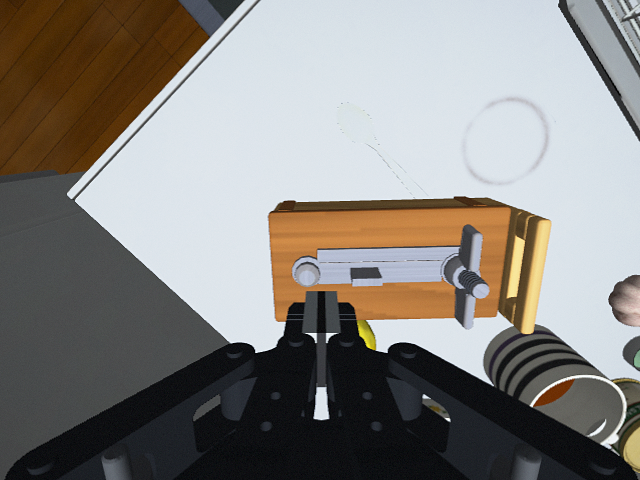

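View pics/s13.png

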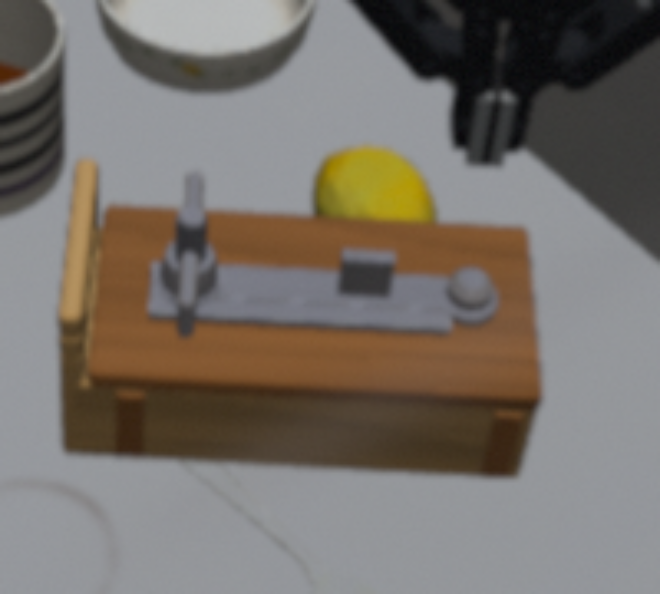

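View pics/w13c.png

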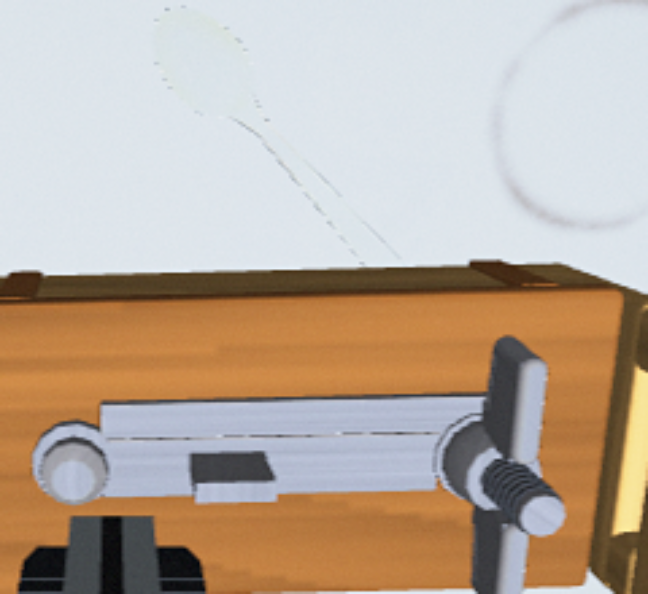

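```bash
python3 -c "
from h import *
f=grab('wrist')
a=onz(f,[[478.3,233],[470.0,318.5]],.1065)*1e3; e=onz(f,[[509.6,207.8],[280,211.5],[496.3,315.9]],.072)*1e3
g=lambda d:np.degrees(np.arctan2(d[1],d[0]))
s=onz(f,[[280+542/2.7,100+515/2.7]],.12)*1e3
print('wing',g(a[0]-a[1]),'edge',g(e[0]-e[1]),'end',g(e[0]-e[2]),s,np.linalg.norm(a[0]-a[1]),a.mean(0))
f=grab('top'); cv2.imwrite('pics/t13.png',cv2.resize(f['image'][200:380,230:440],None,fx=3.3,fy=3.3))
"
```

```text
wing 140.51645399761247 edge 49.48695712212772 end 140.40982642809533 [[ 590.08778517 -108.22118516  120.        ]] 65.21697073482274 [ 587.25074965 -105.07073847  106.5       ]
```

View pics/t13.png

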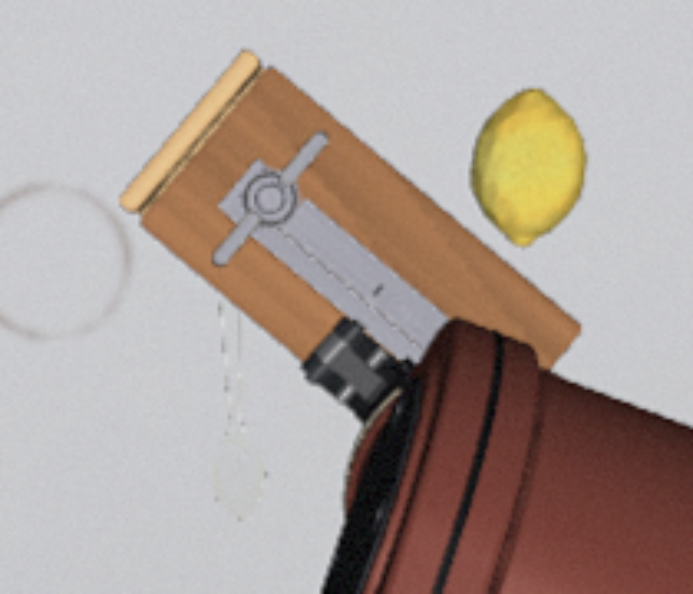

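The top view has the wings at 49.4° and the end plate at 49.6° in the image, so the nut is within about 1° of fully down. The strap is closed, and the press and lemon have not moved. Draw back further and hand in.

```bash
python3 -m inch '[[[0,0,0,-10,-10,40,-1],[0,0,0,-40,-20,80,-1],[0,0,0,-40,-20,80,-1],[0,0,0,-40,-20,80,-1],[0,0,0,-40,-20,80,-1]]]'; python3 -c "
from h import *
st();f=grab('top'); cv2.imwrite('pics/t14.png',cv2.resize(f['image'][200:380,230:440],None,fx=3.3,fy=3.3))
env.hand_in(); st()"
```

```text
time_s: 25.3
position: [0.4591, -0.1924, 0.2866]
orientation: [0.642, -0.29, 0.647, 0.292]
force: [0.4, 0.2, -0.5]
gripper_width: 0.001
t 25.3 p [ 459.1 -192.4  286.6] yawz 48.6 F [ 0.4  0.2 -0.5] q [-0.6  -0.04  0.9   1.79  0.04  1.39  1.14] g 0.001
the job is handed in; nothing more can be done
the job is handed in; nothing more can be done
```

View pics/t14.png

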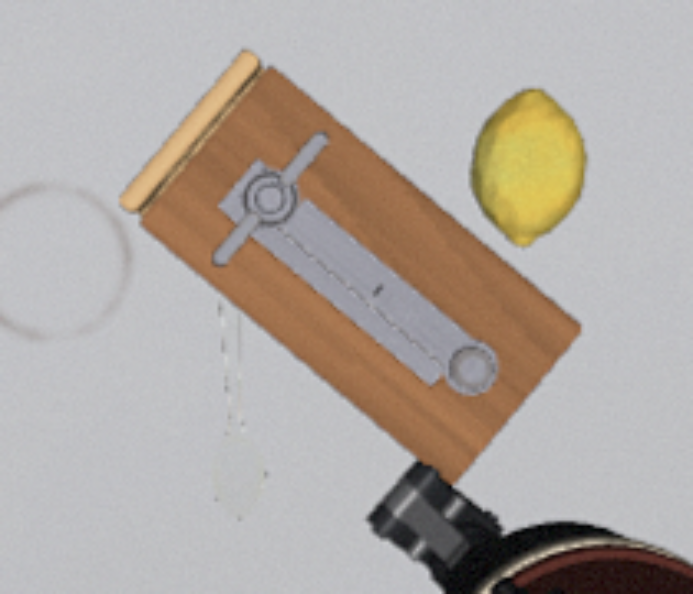

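The press is closed and the job is handed in, at about 25 s of the 61 s allowed. I pushed the strap round with the shut fingertip until it met its stop (about 9 N, no more travel). I then turned the wing nut clockwise about 280° in four fingertip strokes until it stalled, at about 6 N when 1–2 N would turn it.

**Last checks:**
- **Strap:** it lies along the press with its slot round the stud.
- **Nut:** the wings lie across the press within about 1° of the fully-down direction, in both the top and wrist views.
- **Surroundings:** the press and lemon are where they were in the top view. The teaspoon also looks undisturbed.
- **Arm:** it is clear above the press, with no more than about 1 N showing on the tool.

**Disagreements:** readings of the stud's position from different views differed by up to 3 mm, so I worked from their average. The force in the final push also pointed about 34° away from the straight-push direction. I put that down to sliding, because the wing angle agreed with the nut being seated. I did not test the tightness with a second push.

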